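Walk the stone block round to the saw fence

TASK

The heavy stone block on the bench lies askew to the steel fence: nudge it round with your fingertips, one corner and then the other, until one of its long sides faces the fence squarely while it still stands clear of the fence, and only then push it home so that this long side lies flush against the working face, with the whole block between the fence's ends. Push only: do not lift or tip the block, do not let it knock the fence while it is still turned (the edge would chip), and leave everything else on the bench where it is. Finish with the hand clear of everything.

Things in the scene. Friction and masses are not known exactly. Their poses are not given: they have to be found in the camera images.
- block: The heavy sawn marble block lying flat, 140 mm long (its x), 90 mm wide (its y), 45 mm high, about 1.5 kg, too wide to grip. Origin: centre of its underside. Its two long sides are alike; either may face the fence. It slides when pushed with 6 to 13 N; a push square to a long side, 55 mm from its middle, turns it about 0.1 rad per 10 mm and carries its centre along by half the push.
- fence: The fixed steel fence: an upright plate 320 mm long (its own y), 10 mm thick and 50 mm high, with a 60 mm wide foot and ribs behind it. Origin: foot of the middle of its working face. The working face looks along its own -x, towards the block and the robot; foot and ribs lie on its +x side, away from the block.
- pads: Bystander, loose: a stack of three round polishing pads, 98 mm across, 24 mm high. Leave it where it is. Origin: centre of its underside.
- offcut: Bystander, loose: a small stone offcut, 50 x 35 x 20 mm. Leave it where it is. Origin: centre of its underside.
- handpad: Bystander, loose: a hand polishing block, 90 x 55 x 30 mm. Leave it where it is. Origin: centre of its underside.
- wrench: Bystander, loose: a wrench lying flat. Leave it where it is. Origin: middle of its length, underside.
- brush: Bystander, loose: a brush lying flat. Leave it where it is. Origin: middle of its length, underside.
- bottle: Bystander, loose: a standing bottle, 68 mm across, 170 mm high. Leave it where it is. Origin: centre of its underside.
- cup: Bystander, loose: a steel cup, 76 mm across, 90 mm high. Leave it where it is. Origin: centre of its underside.
Mind the look-alikes: they are no part of the job. Of the things like the block, leave any that is brown or red; of the rest the smaller one is meant.

How it is judged:
By the outcome, as a careful person would: the job done as asked, in the order asked, and still so for the second after the job is handed in, with the robot touching nothing.
It also fails if it takes over 61 s, if anything falls off the work surface, if the arm or the gripper's body presses on something with over 40 N, if the wrist force passes 120 N, or if a joint passes its speed limit or range.

ROBOT

A 6-joint arm with a two-finger parallel gripper is mounted at the origin on the work surface. World frame = base frame: x ahead of the robot, y to its left, z up, the work surface at z = 0. Lengths are in m, angles in degrees, forces in N, time in s.
With the tool pointing down it reaches from about 0.25 to 0.725 m from the base axis. Payload 9.7 kg.
Tool frame: the origin (TCP) lies midway between the tips of the shut fingers; the grasp point (between the pads) lies bot.hold_point_z behind it (bot.hold_point_z is the distance from the TCP to the grasp point, in m); z points along the fingers, y is the line along which they close (so a half turn about z gives the same grasp; the last joint's range is limited). The gripper opens to 85 mm and grips with 20 to 120 N. Pads are 22 mm wide; open, the fingers measure 114 mm over their backs; the gripper's body (76 mm by 85 mm) begins 54 mm behind the grasp point. The pads swing forward as they close: fully open they stand 13 mm farther back than shut.
Start: joints at [-65.031, 4.979, 10.078, 95.1, 0, 90], TCP at [0.232, -0.499, 0.206] pointing down, gripper open.
Joint ranges: [-179.16, 179.16], [-48.56, 103.87], [-65.8, 70.77], [-126.05, 130.52], [-82.76, 87.17], [-180, 180]. Speed limits (degrees/s): [127.2, 127.2, 147.25, 180, 180, 180].

INTERFACE

Orientations are given as [roll, pitch, yaw] about the fixed x, y, z axes, in that order (R = Rz(yaw) Ry(pitch) Rx(roll)).
In Python, from workcell import bot, camera, camera_model, ticket gives the robot as it stands.
- The arm moves only by the tool send_rows, never from a script. Its argument "targets" is text: rows parted by semicolons, each of 5 numbers parted by spaces: the shift along the tool's x, y, z in mm, then the turn about the tool's z in degrees, then the closure in counts, from 0 (fully open) to 255 (shut). A call has 1 to 20 rows; each row is the pose to reach, as a shift and turn from the pose commanded when the call began, along the tool's axes at that moment; what a row does not reach only later rows make up. A row lasts 1/8 s, in which the tool goes at most 62.5 mm and 10.7 degrees, less where a joint would pass 70% of its speed; a pose out of reach is approached as far as the arm can. A call with a gripper value outside its range is refused whole. The fingers move at their own pace and stop on an object; "newtons" is the grip in N (left out, the last holds). Time passes only in rows, so rows that repeat a pose let the fingers close. It gives the time, the measured TCP pose, the force, the opening and the grip force at its end, in the units of the state.
- bot.get_obs(): the state, without advancing time (a new reading comes with each control period).
- camera(name): name is "scene" or "top" or "wrist"; returns the picture (400x640x3 uint8, blue, green, red); there is no depth.
- camera_model(name): a dict with "K" (3x3 intrinsics, pixels), "dist_coeffs" ([k1, k2, p1, p2, k3] as OpenCV has them; the pictures are not rectified), "pose" (4x4, takes a point from camera to world coordinates); the wrist camera has in their place "T_tool_cam" (4x4, takes a point from camera to tool coordinates, whose origin is the TCP and whose axes are the flange's). Camera axes: x right, y down, z forward; pixel columns grow to the right and rows downward; lengths in m; the calibration is good to about 2 mm. A picture is of the moment at which its call begins: read the wrist's pose just before it. camera_model takes no time and is no camera call.
- ticket.job_done(): hands the job in; it is judged then, once.
The state is a dict: "time": time; "q": joint angles; "qd": joint speeds; "joint_efforts": joint torques, N m; "ee_pos": TCP position; "tcp_rot": TCP orientation; "wrist_force": force on the tool from outside, world axes, zero at the start; "torque": the same for the moment, N m; "opening": finger opening in m; "grasp_force": force on a finger pad.
Only numpy, scipy, OpenCV 4.12 (cv2) and the standard library are available. Lean on these libraries where they do the work, as an engineer would, in place of code of your own. Each camera call takes 0.05 s, during which the arm holds its last target. There are 200 camera calls.

## Working session

There is one attempt and no reset: what is moved stays moved. The work goes in short steps, Python scripts to look and compute and a tool call to move; the robot and the scene stay as the last step left them, time stands still between calls to the robot, and variables do not carry over. Pictures are saved under pics/ and viewed, at most 10 in all, crops included, and the job is handed in when it is done.

Besides the shell and the picture viewer there is one more tool, called after "Request:" as name(argument=value, ...) on one line, values as JSON. send_rows: Moves the arm, as the interface text tells. Its arguments: {"type":"object","properties":{"targets":{"type":"string"},"newtons":{"type":"number"}},"required":["targets"]}

```bash
ls; mkdir -p pics
python3 - <<'E'
from workcell import bot,camera,camera_model
import cv2,json
print(bot.get_obs(), bot.hold_point_z)
for n in("scene","top"):
    cv2.imwrite(f"pics/{n}0.png",camera(n)); m=camera_model(n); print(n,m)
E
```

```text
pics
{'time': 0.0, 'q': array([-6.50279044e+01,  5.01129763e+00,  1.00338564e+01,  9.50973196e+01,
        1.58461930e-03,  9.00003620e+01]), 'qd': array([ 0.04981906, -0.06154028,  0.01665412,  0.08825251, -0.08333627,
        0.01273351]), 'joint_efforts': array([ 1.61461362e-04, -5.20385957e+01,  4.64805937e+01,  1.62647269e-02,
        7.41337999e-05, -6.46389012e-06]), 'ee_pos': array([ 0.23209973, -0.49835269,  0.20497582]), 'tcp_rot': array([-1.79925239e+02, -1.58414566e-03,  2.49717316e+01]), 'wrist_force': array([-0.57474608, -0.4256541 ,  0.17683576]), 'torque': array([-0.01162529,  0.01818099, -0.05688834]), 'grasp_force': 0.0, 'opening': 0.08560619637942997} 0.0187
scene {'K': array([[509.23968395,   0.        , 322.40869496],
       [  0.        , 509.23968395, 204.65397264],
       [  0.        ,   0.        ,   1.        ]]), 'dist_coeffs': array([-0.10373997,  0.        ,  0.        ,  0.        ,  0.        ]), 'pose': array([[-0.41840663,  0.66161264, -0.62225767,  1.43383222],
       [ 0.90814495,  0.31564142, -0.27503318,  0.42886821],
       [ 0.01444486, -0.68017586, -0.73290664,  1.1864049 ],
       [ 0.        ,  0.        ,  0.        ,  1.        ]])}
top {'K': array([[508.72739376,   0.        , 318.82047772],
       [  0.        , 508.72739376, 194.18415045],
       [  0.        ,   0.        ,   1.        ]]), 'dist_coeffs': array([0.01685822, 0.        , 0.        , 0.        , 0.        ]), 'pose': array([[-0.00994932, -0.98783356,  0.15519624,  0.22315851],
       [-0.99991507,  0.00852191, -0.0098601 ,  0.00769246],
       [ 0.00841757, -0.15528116, -0.98783445,  1.54738677],
       [ 0.        ,  0.        ,  0.        ,  1.        ]])}
```

View pics/top0.png

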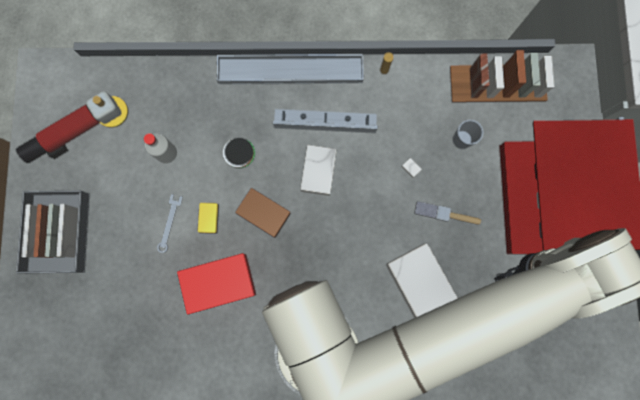

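View pics/scene0.png

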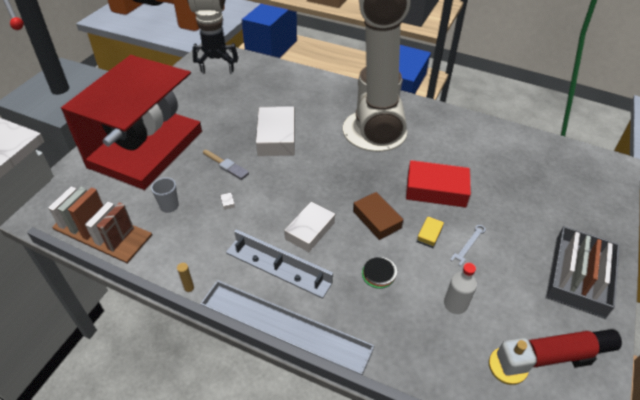

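The top view shows the small white block at about (319,169), with its long axis nearly perpendicular to the fence at (325,120). The larger white decoy is at (422,279), and there are brown and red ones as well. Next I measure.

```bash
cat > h.py <<'E'
import numpy as np,cv2
from workcell import bot,camera,camera_model
def ray(n,px,z,m=None,T=None):
    m=m or camera_model(n); T=m["pose"] if T is None else T
    u=cv2.undistortPoints(np.array(px,float).reshape(-1,1,2),m["K"],m["dist_coeffs"]).reshape(-1,2)
    d=np.c_[u,np.ones(len(u))]@T[:3,:3].T; o=T[:3,3]
    return o+d*((z-o[2])/d[:,2])[:,None]
def proj(n,P,m=None,T=None):
    m=m or camera_model(n); T=m["pose"] if T is None else T
    Ti=np.linalg.inv(T); return cv2.projectPoints(np.array(P,float),cv2.Rodrigues(Ti[:3,:3])[0],Ti[:3,3],m["K"],m["dist_coeffs"])[0].reshape(-1,2)
E
python3 - <<'E'
from h import *
im=cv2.imread("pics/top0.png")
c=im[100:215,215:400]; cv2.imwrite("pics/c0.png",cv2.resize(c,None,fx=4.3,fy=4.3,interpolation=cv2.INTER_CUBIC))
hsv=cv2.cvtColor(im,cv2.COLOR_BGR2HSV)
m=((hsv[...,2]>165)&(hsv[...,1]<40)).astype(np.uint8); m[:140]=0;m[200:]=0;m[:,:290]=0;m[:,345:]=0
cs=cv2.findContours(m,0,2)[0];k=max(cs,key=cv2.contourArea);r=cv2.minAreaRect(k);print(r)
b=cv2.boxPoints(r);P=ray("top",b,0.045);print(b,P,np.linalg.norm(np.roll(P,-1,0)-P,axis=1))
print(ray("top",[(155,145),(239,152),(207,218),(170,223),(470,132),(411,168),(447,213)],0.02)[:,:2])
print("fence px guess",ray("top",[(274,110),(377,115),(274,128),(376,131)],0.05))
E
```

```text
((318.3275451660156, 168.7892608642578), (30.11574935913086, 45.57663345336914), 8.426968574523926)
[[300.09265 189.12483]
 [306.77185 144.04027]
 [336.56244 148.45369]
 [329.88324 193.53825]] [[ 0.47500746  0.04860106  0.045     ]
 [ 0.613583    0.02773674  0.045     ]
 [ 0.59912164 -0.06250973  0.045     ]
 [ 0.46086469 -0.04040874  0.045     ]] [0.14013743 0.09139779 0.14001227 0.09012638]
[[ 0.62039351  0.49414281]
 [ 0.59648473  0.23648227]
 [ 0.39348672  0.32963681]
 [ 0.37945068  0.43987806]
 [ 0.65429463 -0.47836474]
 [ 0.54197401 -0.29108203]
 [ 0.40216445 -0.39471634]]
fence px guess [[ 0.71991937  0.12708294  0.05      ]
 [ 0.70177884 -0.18745585  0.05      ]
 [ 0.66312616  0.12689599  0.05      ]
 [ 0.65136913 -0.18304183  0.05      ]]
```

View pics/c0.png

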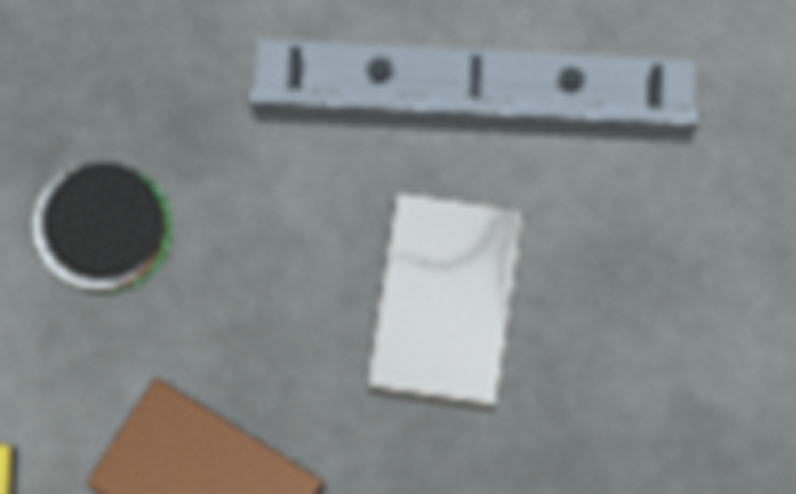

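The block corners measure 140 x 90 mm as they should: centre about (0.537,-0.007), long axis at -8.7°. In the crop, the fence's front top edge runs from (273,124) to (377,129) in top-view pixels. The fence yaw is about -3°, so the block has to turn about 84° clockwise. Now I move over it with the tool turned to the fence's yaw.

```bash
cat >> h.py <<'E'
def shift(p,yaw,frm=None,y0=None):
    "tool-axis shift mm + turn deg from pose to world p,yaw"
    s=bot.get_obs(); frm=s["ee_pos"] if frm is None else np.array(frm); y0=s["tcp_rot"][2] if y0 is None else y0
    a=np.deg2rad(y0); d=(np.array(p)-frm)*1000
    x=np.array([np.cos(a),np.sin(a)]); y=np.array([np.sin(a),-np.cos(a)])
    return np.round([d[:2]@x,d[:2]@y,-d[2],y0-yaw],1)
E
python3 - <<'E'
from h import *
print(ray("top",[(273.1,124),(377.1,128.8)],.05))
print(shift((.46,0,.28),-3,(.232,-.499,.206),24.97))
m=camera_model("wrist");print(m)
E
```

```text
[[ 0.6757128   0.12967277  0.05      ]
 [ 0.65824808 -0.18657661  0.05      ]]
[ 417.3 -356.1  -74.    28. ]
{'K': array([[324.47405622,   0.        , 320.56029864],
       [  0.        , 324.47405622, 200.53338335],
       [  0.        ,   0.        ,   1.        ]]), 'dist_coeffs': array([-0.06706564,  0.        ,  0.        ,  0.        ,  0.        ]), 'T_tool_cam': array([[ 5.96833361e-04, -9.66085058e-01, -2.58223362e-01,
         6.47919356e-02],
       [ 9.99999810e-01,  6.16243328e-04,  5.76933207e-06,
        -1.49360112e-03],
       [ 1.53554758e-04, -2.58223316e-01,  9.66085242e-01,
        -1.69545585e-01],
       [ 0.00000000e+00,  0.00000000e+00,  0.00000000e+00,
         1.00000000e+00]])}
```

Request:
send_rows(targets="417 -356 -74 28 255;417 -356 -74 28 255;417 -356 -74 28 255;417 -356 -74 28 255;417 -356 -74 28 255;417 -356 -74 28 255;417 -356 -74 28 255;417 -356 -74 28 255;417 -356 -74 28 255;417 -356 -74 28 255;417 -356 -74 28 255;417 -356 -74 28 255;417 -356 -74 28 255;417 -356 -74 28 255;417 -356 -74 28 255")

```text
time: 1.98
ee_pos: [0.4593, -0.0136, 0.2798]
tcp_rot: [-179.4, -0.0, -2.0]
wrist_force: [0.4, 0.5, 0.1]
opening: 0.0001
grasp_force: 0.0
```

```bash
cat >> h.py <<'E'
from scipy.spatial.transform import Rotation as Ro
def wrist(name):
    s=bot.get_obs(); im=camera("wrist"); cv2.imwrite(f"pics/{name}.png",im)
    T=np.eye(4);T[:3,:3]=Ro.from_euler("xyz",s["tcp_rot"],degrees=True).as_matrix();T[:3,3]=s["ee_pos"]
    m=camera_model("wrist"); np.save(f"pics/{name}.npy",T@m["T_tool_cam"]); return im,m,T@m["T_tool_cam"],s
E
python3 - <<'E'
from h import *
im,m,T,s=wrist("w1");print(s["time"],s["ee_pos"],s["tcp_rot"],s["wrist_force"],s["opening"])
print(proj("wrist",[(.475,.0486,.045),(.6136,.0277,.045),(.599,-.0625,.045),(.461,-.0404,.045),(.6757,.1297,.05),(.658,-.1866,.05)],m,T))
E
```

```text
1.975 [ 0.45933077 -0.01363949  0.27976182] [-1.79410377e+02 -3.11718946e-03 -2.04162779e+00] [0.39537988 0.49001887 0.11667689] 0.00010386059026363239
[[273.19164141 156.0213226 ]
 [283.24760797  36.14985902]
 [361.49570869  46.44365347]
 [344.69656217 164.73453057]
 [189.88003487 -17.33048783]
 [471.09218798 -11.27693667]]
```

View pics/w1.png

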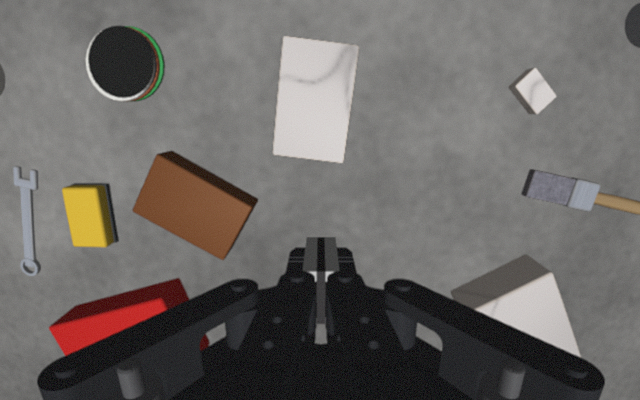

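The wrist view shows the block corners at about (273,155), (283,37), (357,45), (344,163), within about 4 px of the prediction, and the surroundings are clear. Descending on the left side of the far end.

Request:
send_rows(targets="60 -92 50 0 255;133 -92 120 0 255;133 -92 160 0 255;133 -92 210 0 255;133 -92 240 0 255;133 -92 258 0 255;133 -92 260 0 255;133 -92 260 0 255;133 -80 260 0 255;133 -70 260 0 255;133 -62 260 0 255;133 -56 260 0 255;133 -50 260 0 255;133 -45 260 0 255;133 -40 260 0 255;133 -35 260 0 255;133 -30 260 0 255;133 -25 260 0 255;133 -20 260 0 255;133 -15 260 0 255")

```text
time: 4.53
ee_pos: [0.5928, -0.0084, 0.0198]
tcp_rot: [-179.1, 0.0, -1.2]
wrist_force: [0.8, 0.7, -0.8]
opening: 0.0001
grasp_force: 0.0
```

Run:
```python
from h import *
im,m,T,s=wrist("w2");print(s["time"],s["ee_pos"],s["tcp_rot"],s["wrist_force"])
t=camera("top");cv2.imwrite("pics/t2.png",t)
a=cv2.resize(t[90:230,200:420],(640,407));cv2.imwrite("pics/v2.png",np.vstack([cv2.resize(im,(320,200)).repeat(1,0) if 0 else cv2.copyMakeBorder(cv2.resize(im,(304,190)),0,0,0,336,0),a]))
```

```text
4.525 [ 0.59275191 -0.00841604  0.01984193] [-1.79063574e+02  7.19220190e-03 -1.24785227e+00] [ 0.81585697  0.7365126  -0.80078242]
```

View pics/v2.png

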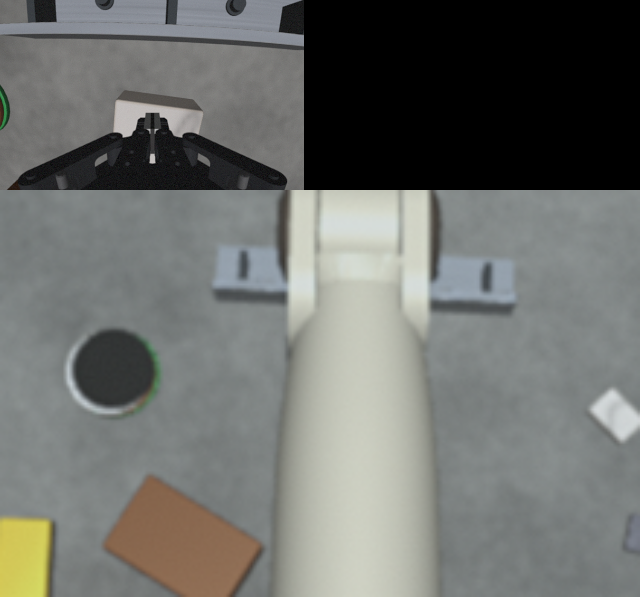

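The combined view is unclear about where the finger meets the block (wrist image upper left, tip near (304,235) full scale). I check the numbers.

Run:
```python
from h import *
s=bot.get_obs();print(s["q"],s["qd"],s["wrist_force"],s["torque"],s["time"],s["ee_pos"])
im=cv2.imread("pics/w2.png");T=np.load("pics/w2.npy");m=camera_model("wrist")
print(proj("w",[(.593,-.0084,.02),(.593,-.0084,.06),(.6136,.0277,.045),(.599,-.0625,.045),(.6136,.0277,0),(.599,-.0625,0),(.475,.0486,.045)],m,T))
c=im[150:330,180:480];cv2.imwrite("pics/v3.png",cv2.resize(c,None,fx=2.6,fy=2.6))
```

```text
[ -1.31019053  11.25177291  -3.51409094  75.2407527    0.93391819
 179.94260115] [ 0.24629761 -0.02102044  0.01418873  0.08070283  0.28856905  0.11995327] [ 0.11210547  1.55397189 -1.0677914 ] [-0.05544534  0.00367945 -0.03327416] 4.625 [ 0.59274608 -0.00849291  0.01984804]
[[322.6520069  232.94641561]
 [321.72721713 265.34648328]
 [244.2119107  211.53353058]
 [435.27110607 237.83332111]
 [262.36294752 189.78371398]
 [411.49799282 210.64420556]
 [231.60210121 431.30282347]]
```

View pics/v3.png

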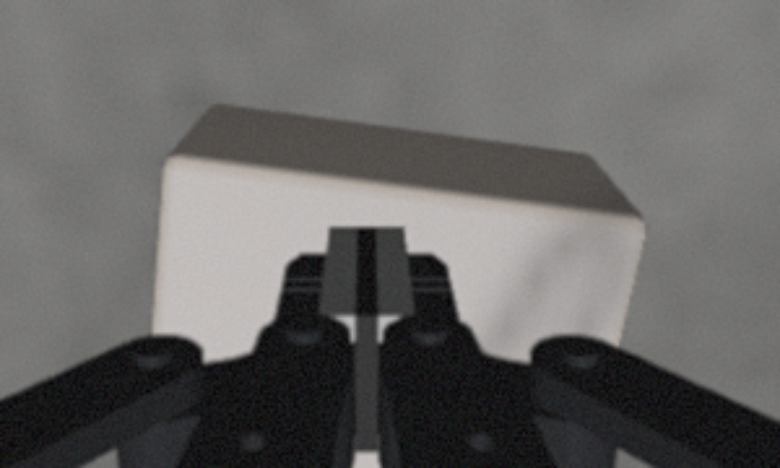

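Joint 6 is at its limit (179.9°), so the yaw fell short; the half-turned yaw of 177° will be better. The finger also appears in front of the block top without any contact force. I check with the scene camera.

Run:
```python
from h import *
T=np.load("pics/w2.npy");m=camera_model("wrist")
print(proj("w",[(.6757,.1297,.05),(.6582,-.1866,.05),(.667,-.028,.05)],m,T))
s=camera("scene");cv2.imwrite("pics/s3.png",s)
cv2.imwrite("pics/v4.png",cv2.resize(s[140:320,200:440],None,fx=3.2,fy=3.2,interpolation=cv2.INTER_CUBIC))
print(proj("scene",[(.593,-.0084,.02),(.6136,.0277,.045),(.599,-.0625,.045),(.475,.0486,.045)])-[200,140])
```

```text
[[  9.02368153  84.36515738]
 [704.11926949 113.80409571]
 [366.20622381  88.14025468]]
[[101.30203046  98.29167717]
 [109.27226527 102.04038964]
 [ 83.70654953  88.17258594]
 [135.44034161  71.92287819]]
```

View pics/v4.png

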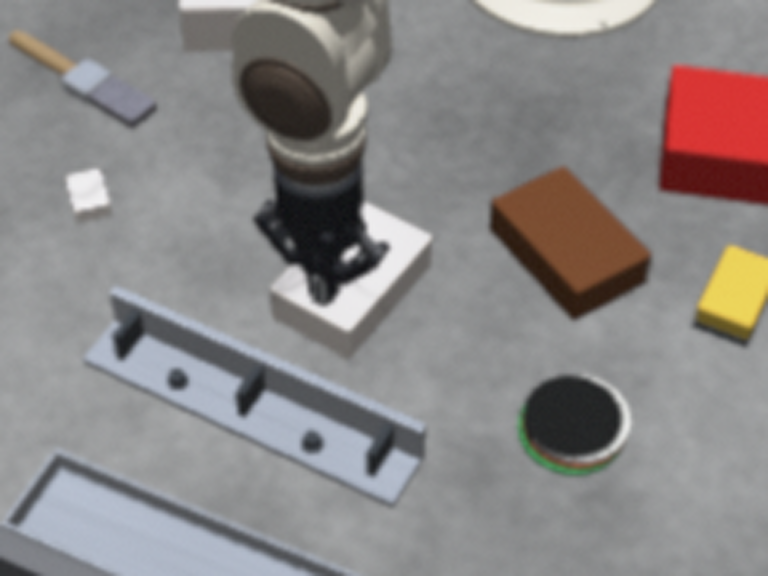

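Run:
```python
from h import *
a=cv2.imread("pics/w1.png",0);b=cv2.imread("pics/w2.png",0)
for x in(312,316,321,327,332): print(x,a[225:262:2,x],b[225:262:2,x])
print(a[250,285:356:3],b[250,285:356:3])
m=camera_model("wrist");A=m["T_tool_cam"]
print(proj("w",[(0,0,0),(.011,0,0),(-.011,0,0),(.011,.01,0),(.011,0,-.0187),(.011,.0,-.04)],m,A))
s=bot.get_obs();print(s["joint_efforts"],s["wrist_force"])
```

```text
312 [118 119 112 115 120 119  87  66  65  67  69  68  62  71  64  67  64  66
  63] [188 188 189 189 187 192 119  60  61  62  60  66  59  62  62  62  61  63
  65]
316 [120 118 113 119 118 120  81  66  66  68  61  63  65  67  64  69  67  53
  55] [186 187 187 189 187 193 112  51  57  57  61  58  56  58  59  63  61  50
  50]
321 [112 112 119 119 115 119  69  22  24  23  15  22  28  16  18  27  22  18
  21] [186 189 188 186 187 195 103  19  12  24  32  25  14  10  22  23   7  21
  22]
327 [116 117 121 119 118 123  86  69  66  69  67  67  66  66  67  66  71  69
  67] [181 189 187 187 187 193 116  55  56  60  57  64  61  61  64  63  62  63
  61]
332 [123 120 123 128 121 121  81  66  68  69  67  67  67  68  68  68  63  65
  68] [178 185 187 188 188 191 117  61  57  58  60  54  61  59  60  63  58  61
  67]
[115 114  82   3  21  15  18  74  66  71  67  25  18  35  65  65  66  63
  19  22  27  28 111 114] [189 194 135  20  28  18  14  61  59  61  63  21   8  30  62  61  60  58
  28  17   7  41 177 186]
[[322.69378849 233.26503208]
 [322.74101096 214.38452219]
 [322.64717229 251.51755145]
 [341.01270015 214.39089448]
 [322.98927483 225.77370526]
 [323.34966959 242.33249204]]
[-1.45387170e-01 -5.86544108e+01  4.62278295e+01  4.28738451e-03
  2.99764273e-02  8.53906863e-05] [-0.55591421  0.65063758  0.41629296]
```

The gripper looks identical in free air and over the block, so the tips passed above the block and didn't move it: the fingertips appear to sit higher than the reported z suggests. I rise, move to the left side and take the half-turned wrist.

Request:
send_rows(targets="0 0 -40 0 255;0 0 -80 -5 255;0 -30 -110 -15 255;0 -60 -110 -25 255;0 -100 -110 -35 255;0 -100 -110 -45 255;0 -100 -110 -55 255;0 -100 -110 -65 255;0 -100 -110 -75 255;0 -100 -110 -85 255;0 -100 -110 -95 255;0 -100 -110 -105 255;0 -100 -110 -115 255;0 -100 -110 -125 255;0 -100 -110 -135 255;0 -100 -110 -145 255;0 -100 -110 -155 255;0 -100 -110 -165 255;0 -100 -110 -175 255;0 -100 -110 -180 255")

```text
time: 7.18
ee_pos: [0.5949, 0.09, 0.1315]
tcp_rot: [179.1, -0.0, 179.0]
wrist_force: [1.4, -0.5, -0.4]
opening: -0.0001
grasp_force: 0.0
```

Run:
```python
from h import *
s=bot.get_obs();print(s["time"],s["q"],s["ee_pos"],s["tcp_rot"],s["wrist_force"])
```

```text
7.175 [ 8.12348191 11.0619067   8.62835407 87.42031223  0.93140071  9.11284636] [0.59487916 0.09001267 0.13147606] [ 1.79057211e+02 -3.21724499e-03  1.79011850e+02] [ 1.38542403 -0.5090794  -0.43709446]
```

Request:
send_rows(targets="0 0 50 2 255;0 0 100 2 255;0 0 111 2 255;0 0 116 2 255;0 0 120 2 255;0 0 123 2 255;0 0 123 2 255")

```text
time: 8.05
ee_pos: [0.5953, 0.092, 0.0091]
tcp_rot: [179.1, 0.0, 176.8]
wrist_force: [-0.5, -0.9, -0.4]
opening: -0.0001
grasp_force: 0.0
```

Run:
```python
from h import *
im,m,T,s=wrist("w5");print(s["time"],s["ee_pos"],s["tcp_rot"],s["wrist_force"])
t=camera("scene");cv2.imwrite("pics/s5.png",t)
u=proj("s",[s["ee_pos"],[*s["ee_pos"][:2],0]],camera_model("scene"));print(u)
x,y=u[0].astype(int)
cv2.imwrite("pics/v5.png",np.hstack([cv2.resize(t[y-60:y+40,x-80:x+60],None,fx=4,fy=4,interpolation=cv2.INTER_CUBIC)[:400],np.zeros((400,10,3),np.uint8)]))
```

```text
8.05 [0.59526619 0.09196354 0.00907882] [1.79050739e+02 8.53082614e-03 1.76766599e+02] [-0.46559344 -0.9087046  -0.35069092]
[[332.01556777 252.74235668]
 [331.92682763 254.64004545]]
```

View pics/v5.png

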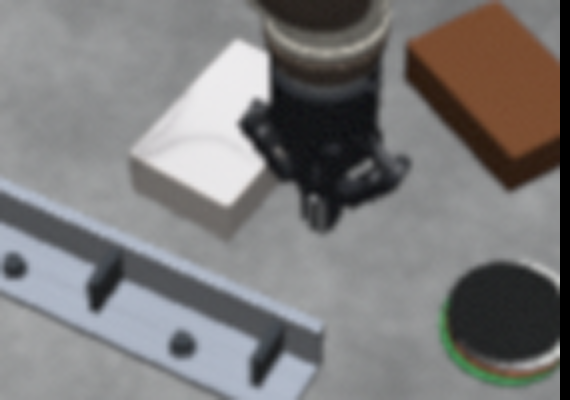

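In this crop the tip is at about (320,230), which is roughly 3 px (about 14 mm) above where the reported TCP should be. So I feel for the table gently.

Request:
send_rows(targets="0 0 4 0 255;0 0 6 0 255;0 0 8 0 255;0 0 8 0 255")

```text
time: 8.65
ee_pos: [0.5948, 0.092, 0.0002]
tcp_rot: [179.1, -0.1, 176.8]
wrist_force: [-0.3, -0.8, 0.3]
opening: 0.0001
grasp_force: 0.0
```

Request:
send_rows(targets="0 0 2 0 255;0 0 4 0 255;0 0 5 0 255;0 0 5 0 255")

```text
time: 9.15
ee_pos: [0.5949, 0.0921, -0.0046]
tcp_rot: [179.1, -0.0, 176.8]
wrist_force: [-0.3, -0.6, 0.1]
opening: -0.0001
grasp_force: 0.0
```

Still no contact at -5 mm, so the fingertips are at least 25 mm above the reported TCP. I go slightly lower and push.

Request:
send_rows(targets="0 0 3 0 255;0 0 5 0 255;0 -10 5 0 255;0 -20 5 0 255;0 -30 5 0 255;0 -38 5 0 255;0 -44 5 0 255;0 -49 5 0 255;0 -54 5 0 255;0 -59 5 0 255;0 -63 5 0 255")

```text
time: 10.52
ee_pos: [0.5924, 0.0304, -0.0101]
tcp_rot: [178.9, 0.1, 176.8]
wrist_force: [4.1, 6.2, -0.2]
opening: 0.0004
grasp_force: 3.8
```

Request:
send_rows(targets="0 -4 0 0 255;0 -8 0 0 255;0 -12 0 0 255;0 -16 0 0 255;0 -20 0 0 255;0 -24 0 0 255;0 -28 0 0 255;0 -32 0 0 255;0 -36 0 0 255;0 -40 0 0 255;0 -40 0 0 255;0 -30 0 0 255;0 10 -60 0 255;0 60 -130 0 255;0 120 -130 0 255;0 180 -130 0 255;0 180 -130 0 255;0 180 -130 0 255")

```text
time: 12.78
ee_pos: [0.6011, 0.2081, 0.1219]
tcp_rot: [179.1, -0.1, 176.9]
wrist_force: [-0.0, -0.2, 0.2]
opening: -0.0004
grasp_force: 0.0
```

```bash
cat >> h.py <<'E'
def block(im,n="top",m=None,T=None,roi=None,z=.045):
    hsv=cv2.cvtColor(im,cv2.COLOR_BGR2HSV)
    k=((hsv[...,2]>165)&(hsv[...,1]<40)).astype(np.uint8)
    if roi: q=np.zeros_like(k);q[roi[1]:roi[3],roi[0]:roi[2]]=1;k*=q
    c=max(cv2.findContours(k,0,2)[0],key=cv2.contourArea)
    P=ray(n,cv2.boxPoints(cv2.minAreaRect(c)),z,m,T)[:,:2]
    e=np.roll(P,-1,0)-P;l=np.linalg.norm(e,axis=1);i=l.argmax()
    print("block c",P.mean(0).round(4),"ang",np.rad2deg(np.arctan2(e[i,1],e[i,0])).round(2)%180,"sides",l.round(4));return P
E
python3 - <<'E'
from h import *
s=bot.get_obs();print(s["time"],s["ee_pos"],s["tcp_rot"],s["wrist_force"])
t=camera("top");cv2.imwrite("pics/t6.png",t);print(block(t,roi=(285,130,390,215)))
E
```

```text
12.775 [0.60105691 0.20807456 0.12191139] [ 1.79096447e+02 -8.09281551e-02  1.76890033e+02] [-0.04475418 -0.18687953  0.24763034]
block c [ 0.523  -0.0382] ang 145.06 sides [0.1385 0.0892 0.1378 0.0881]
[[ 0.49237029  0.03731654]
 [ 0.60588236 -0.04197798]
 [ 0.55313614 -0.11385738]
 [ 0.44078426 -0.03409832]]
```

The push worked: the block is now at 145.1°, centre (0.523,-0.038), sides consistent. I plan the push on the other corner, along an arc.

```bash
cat > arc.py <<'E'
from h import *
def arc(C,ang,n,frm,y0,r=.011,step=.005,lev=.055):
    C=np.array(C);a=np.deg2rad(ang);W=[]
    for i in range(-6,n+1):
        u=np.array([np.cos(a),np.sin(a)]);nn=np.array([-np.sin(a),np.cos(a)])
        if nn[0]>0:nn=-nn
        p=C+lev*u+(.045+r)*nn
        if i<=0: p=p-nn*step*i*1.3
        if i>0 or i in(-6,-3,0): W.append(shift((*p,0),0,(*frm[:2],0),y0)[:2]);print(i,p.round(3),W[-1].round(0),np.rad2deg(a).round(1))
        if i>=0: C=C-nn*step/2;a-=.1*step/.01
    print("C",C,np.rad2deg(a))
E
python3 -c "
from arc import *
arc((.523,-.038),145.06,20,(.601,.208),176.9)"
```

```text
-6 [ 0.424 -0.084] [ 161. -302.] 145.1
-3 [ 0.435 -0.068] [ 151. -285.] 145.1
0 [ 0.446 -0.052] [ 141. -268.] 145.1
1 [ 0.447 -0.046] [ 140. -262.] 142.2
2 [ 0.448 -0.041] [ 140. -256.] 139.3
3 [ 0.449 -0.035] [ 138. -251.] 136.5
4 [ 0.451 -0.029] [ 137. -245.] 133.6
5 [ 0.453 -0.023] [ 136. -239.] 130.7
6 [ 0.455 -0.018] [ 134. -233.] 127.9
7 [ 0.458 -0.012] [ 131. -228.] 125.0
8 [ 0.46  -0.007] [ 129. -222.] 122.1
9 [ 0.463 -0.002] [ 126. -217.] 119.3
10 [0.467 0.003] [ 123. -212.] 116.4
11 [0.47  0.008] [ 120. -207.] 113.5
12 [0.474 0.012] [ 116. -202.] 110.7
13 [0.478 0.017] [ 112. -198.] 107.8
14 [0.482 0.021] [ 108. -193.] 105.0
15 [0.487 0.025] [ 104. -189.] 102.1
16 [0.491 0.029] [ 100. -185.] 99.2
17 [0.496 0.032] [  95. -181.] 96.4
18 [0.501 0.036] [  90. -177.] 93.5
19 [0.506 0.039] [  85. -174.] 90.6
20 [0.512 0.042] [  80. -171.] 87.8
C [ 0.5678942 -0.0157025] 84.89943151126364
```

Request:
send_rows(targets="54 -100 0 0 255;110 -160 0 0 255;161 -220 0 0 255;161 -270 0 0 255;161 -302 0 0 255;161 -302 20 0 255;161 -302 70 0 255;161 -302 110 0 255;161 -302 128 0 255;161 -302 132 0 255;161 -302 132 0 255;156 -294 132 0 255;151 -285 132 0 255;146 -277 132 0 255;141 -268 132 0 255;140 -262 132 0 255;140 -256 132 0 255;138 -251 132 0 255;137 -245 132 0 255;136 -239 132 0 255")

```text
time: 15.32
ee_pos: [0.4521, -0.0218, -0.0136]
tcp_rot: [179.1, -0.1, 176.8]
wrist_force: [-1.8, -4.0, -1.3]
opening: -0.0
grasp_force: 1.8
```

Request:
send_rows(targets="-2 6 0 0 255;-5 11 0 0 255;-7 17 0 0 255;-10 22 0 0 255;-13 27 0 0 255;-16 32 0 0 255;-20 37 0 0 255;-24 41 0 0 255;-28 46 0 0 255;-32 50 0 0 255;-32 50 0 0 255;-20 44 0 0 255;10 20 -40 0 255;50 20 -100 0 255;80 20 -150 0 0;80 20 -200 0 0;80 20 -200 0 0;80 20 -200 0 0")

```text
time: 17.58
ee_pos: [0.3733, -0.0009, 0.1868]
tcp_rot: [179.1, 0.0, 176.8]
wrist_force: [-0.3, 0.6, 0.0]
opening: 0.0723
grasp_force: 0.0
```

Run:
```python
from h import *
im,m,T,s=wrist("w7");print(s["time"],s["ee_pos"],s["tcp_rot"],s["wrist_force"])
print(proj("w",[(.6757,.1297,.05),(.6582,-.1866,.05)],m,T))
print(block(im,"w",m,T,roi=(150,0,500,235)))
```

```text
17.575 [ 0.37327774 -0.00085494  0.18680722] [1.79053648e+02 1.73666036e-02 1.76750168e+02] [-0.3378348   0.62396034  0.03856191]
[[434.97103043 414.52266846]
 [182.0350602  417.29608669]]Traceback (most recent call last):
  File "<stdin>", line 4, in <module>
  File "h.py", line 26, in block
    c=max(cv2.findContours(k,0,2)[0],key=cv2.contourArea)
ValueError: max() iterable argument is empty
```

View pics/w7.png

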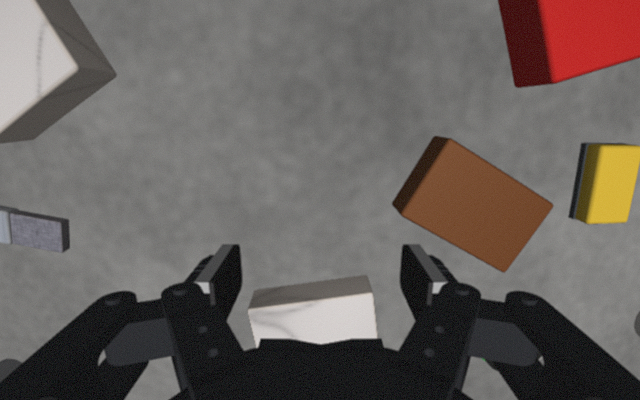

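The wrist camera now faces the robot. It sees only the block's rear side, with the top edge from (249,311) to (373,291). I compute from that and try the top camera.

Run:
```python
from h import *
T=np.load("pics/w7.npy");m=camera_model("wrist")
P=ray("w",[(249,311),(373,291)],.045,m,T);d=P[0]-P[1];print(P,np.rad2deg(np.arctan2(d[1],d[0]))%180,np.linalg.norm(d))
P=ray("w",[(250,290),(368,276)],.0,m,T);d=P[0]-P[1];print(P,np.rad2deg(np.arctan2(d[1],d[0]))%180,np.linalg.norm(d))
t=camera("top");cv2.imwrite("pics/t7.png",t);print(block(t,roi=(270,130,390,200)))
```

```text
[[ 0.51134176 -0.08399599  0.045     ]
 [ 0.49519519  0.05282338  0.045     ]] 96.73056047724293 0.13776883078435773
[[ 0.51115015 -0.09145181  0.        ]
 [ 0.50118932  0.05432389  0.        ]] 93.90893404106889 0.14611561383536864
block c [0.4935 0.0023] ang 89.53 sides [0.1356 0.0975 0.1343 0.0975]
[[ 0.54278253  0.06967679]
 [ 0.54167701 -0.06596855]
 [ 0.44414457 -0.06442951]
 [ 0.44531449  0.06988236]]
```

Request:
send_rows(targets="-40 -9 20 0 0;-77 -9 50 0 0;-77 -9 100 0 0;-77 -9 150 0 0;-77 -9 185 0 0;-77 -9 200 0 0;-77 -9 205 0 0;-77 -9 205 0 0;-86 -9 205 0 0;-94 -9 205 0 0;-100 -9 205 0 0;-104 -9 205 0 0;-108 -9 205 0 0;-112 -9 205 0 0;-116 -9 205 0 0;-120 -9 205 0 0;-124 -9 205 0 0;-128 -9 205 0 0;-132 -9 205 0 0;-132 -9 205 0 0")

```text
time: 20.18
ee_pos: [0.5034, -0.0127, -0.0186]
tcp_rot: [179.0, -0.2, 176.8]
wrist_force: [-7.8, 5.1, 3.4]
opening: 0.0853
grasp_force: 3.8
```

Request:
send_rows(targets="-4 0 0 0 0;-8 0 0 0 0;-12 0 0 0 0;-15 0 0 0 0;-18 0 0 0 0;-18 0 0 0 0;-8 0 0 0 0;10 0 -10 0 0;30 0 -60 0 0;40 0 -120 0 0;40 60 -140 0 0;40 120 -140 0 0;40 180 -140 0 0;40 240 -140 0 0;40 240 -140 0 0;40 240 -140 0 0")

```text
time: 22.18
ee_pos: [0.4781, 0.2256, 0.1255]
tcp_rot: [179.1, -0.0, 176.8]
wrist_force: [-0.2, -0.1, -0.3]
opening: 0.0856
grasp_force: 0.0
```

Run:
```python
from h import *
s=bot.get_obs();print(s["time"],s["ee_pos"],s["tcp_rot"],s["wrist_force"])
t=camera("top");cv2.imwrite("pics/t8.png",t);print(block(t,roi=(270,130,390,215)))
# fence front-top edge: light plate -> strong vertical gradient just below
g=cv2.cvtColor(t,cv2.COLOR_BGR2GRAY).astype(float);pts=[]
for x in range(280,374,2):
    col=cv2.GaussianBlur(g[:,x-1:x+2].mean(1).reshape(-1,1),(1,3),0).ravel();dd=np.diff(col)[118:134];j=dd.argmin()
    a,b,c=dd[j-1:j+2] if 0<j<len(dd)-1 else (0,1,0);pts.append((x,118+j+.5+.5*(a-c)/(a-2*b+c)))
F=ray("top",pts,.05)[:,:2];k=np.polyfit(F[:,1],F[:,0],1);r=F[:,0]-np.polyval(k,F[:,1]);g2=abs(r)<.003;k=np.polyfit(F[g2,1],F[g2,0],1)
print("fence x=",k,"ang",90-np.rad2deg(np.arctan(k[0])),g2.sum(),r.std())
```

```text
22.175 [0.47808581 0.22558736 0.12552649] [ 1.79086056e+02 -4.87520761e-02  1.76809441e+02] [-0.20289413 -0.06306582 -0.29559327]
block c [ 0.5733 -0.023 ] ang 86.99 sides [0.09   0.1408 0.09   0.1395]
[[ 0.53208038  0.04908479]
 [ 0.62196987  0.04486934]
 [ 0.61458749 -0.09573467]
 [ 0.52475164 -0.09026538]]
fence x= [0.05923023 0.67023375] ang 86.6103179766585 47 0.0005645910455283154
```

The block is at 87.0° and the fence at 86.6–86.8°, with about 50 mm of gap and the block well between the fence's ends. It's square and clear, so I go back behind it for the push home.

Request:
send_rows(targets="10 -60 0 0 0;10 -120 0 0 0;10 -180 0 0 0;0 -247 0 0 0;-11 -247 10 0.2 0;-11 -247 60 0.2 0;-11 -247 110 0.2 0;-11 -247 135 0.2 0;-11 -247 143 0.2 0;-11 -247 143 0.2 0;-20 -247 143 0.2 0;-30 -247 143 0.2 0;-38 -247 143 0.2 0;-44 -247 143 0.2 0;-49 -247 143 0.2 0;-54 -247 143 0.2 0;-59 -247 143 0.2 0;-64 -247 143 0.2 0;-69 -247 143 0.2 0;-74 -247 143 0.2 0")

```text
time: 24.72
ee_pos: [0.5355, -0.0224, -0.0215]
tcp_rot: [179.1, -0.4, 176.6]
wrist_force: [-16.3, 0.8, 12.5]
opening: 0.0853
grasp_force: 8.6
```

Request:
send_rows(targets="0 0 -4 0 0;-3 0 -5 0 0;-7 0 -5 0 0;-11 0 -5 0 0;-15 0 -5 0 0;-18 0 -5 0 0;-21 0 -5 0 0;-24 0 -5 0 0")

```text
time: 25.72
ee_pos: [0.5598, -0.024, -0.0181]
tcp_rot: [179.1, -0.4, 176.6]
wrist_force: [-9.1, 0.8, -3.8]
opening: 0.0853
grasp_force: 3.9
```

Request:
send_rows(targets="-1.5 0 0 0 0;-3 0 0 0 0;-4.5 0 0 0 0;-6 0 0 0 0;-7 0 0 0 0")

```text
time: 26.35
ee_pos: [0.5667, -0.0244, -0.0181]
tcp_rot: [179.1, -0.4, 176.6]
wrist_force: [-8.6, -0.5, -2.3]
opening: 0.0854
grasp_force: 4.0
```

Request:
send_rows(targets="-1 0 0 0 0;-2 0 0 0 0;-2 0 0 0 0")

```text
time: 26.72
ee_pos: [0.5688, -0.0245, -0.0181]
tcp_rot: [179.1, -0.4, 176.6]
wrist_force: [-6.7, -0.0, -3.5]
opening: 0.0856
grasp_force: 3.5
```

Request:
send_rows(targets="-1 0 0 0 0;-2 0 0 0 0;-2 0 0 0 0")

```text
time: 27.1
ee_pos: [0.5708, -0.0246, -0.0181]
tcp_rot: [179.1, -0.4, 176.6]
wrist_force: [-7.1, -0.2, -3.1]
opening: 0.0858
grasp_force: 3.5
```

Request:
send_rows(targets="-1 0 0 0 0;-2 0 0 0 0;-2 0 0 0 0")

```text
time: 27.48
ee_pos: [0.5708, -0.0246, -0.0181]
tcp_rot: [179.1, -0.6, 176.6]
wrist_force: [-18.6, 1.0, 3.4]
opening: 0.0855
grasp_force: 9.2
```

The force rose to 18.6 N with no advance, so the block has reached the fence. One gentle extra nudge seats it.

Request:
send_rows(targets="-1 0 0 0 0;-1.5 0 0 0 0;-1.5 0 0 0 0")

```text
time: 27.85
ee_pos: [0.5707, -0.0246, -0.0181]
tcp_rot: [179.1, -0.7, 176.6]
wrist_force: [-27.1, 1.5, 9.3]
opening: 0.0854
grasp_force: 13.6
```

Seated. I back off straight, rise, and move aside to check.

Request:
send_rows(targets="3 0 0 0 0;10 0 0 0 0;25 0 0 0 0;50 0 -30 0 0;80 0 -80 0 0;90 0 -140 0 0;90 60 -160 0 0;90 120 -160 0 0;90 180 -160 0 0;90 240 -160 0 0;90 240 -160 0 0;90 240 -160 0 0")

```text
time: 29.35
ee_pos: [0.5012, 0.2172, 0.1476]
tcp_rot: [179.1, -0.0, 176.6]
wrist_force: [0.6, -0.1, 0.4]
opening: 0.0853
grasp_force: 0.0
```

Run:
```python
from h import *
s=bot.get_obs();print(s["time"],s["ee_pos"],s["wrist_force"])
t=camera("top");cv2.imwrite("pics/t9.png",t);P=block(t,roi=(260,129,390,215));print(P, [p[0]-(.05923*p[1]+.67023) for p in P])
o=cv2.imread("pics/top0.png")
cv2.imwrite("pics/v9.png",np.vstack([cv2.resize(t[95:170,260:395],None,fx=4,fy=4,interpolation=cv2.INTER_CUBIC),cv2.resize(t[80:280],(540,169))]))
```

```text
29.35 [0.50121531 0.21719531 0.14762723] [ 0.57635587 -0.13506114  0.38612478]
block c [ 0.6197 -0.0247] ang 89.57 sides [0.1403 0.0813 0.1392 0.0812]
[[ 0.66085341  0.04503251]
 [ 0.65979468 -0.09529667]
 [ 0.57852847 -0.09380385]
 [ 0.57963959  0.04540857]] [np.float64(-0.012043869078446234), np.float64(-0.004790898966371637), np.float64(-0.08614552661941555), np.float64(-0.09327995824703283)]
```

View pics/v9.png

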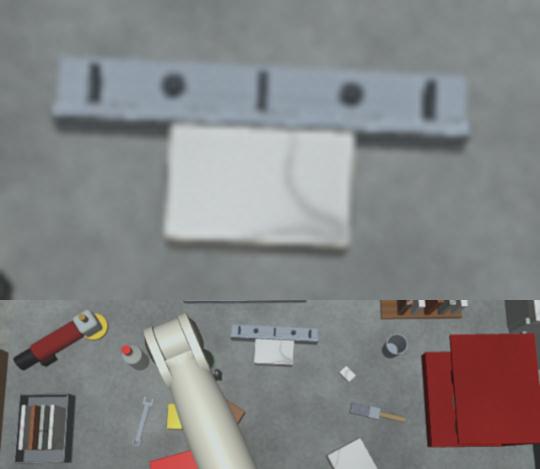

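The picture shows the block's long side against the fence face, with the front edge at about y=125 in the enlargement and the block well between the ends. My ROI cut off the mask, so I re-check the rear edge angle numerically.

Run:
```python
from h import *
t=cv2.imread("pics/t9.png")
def edge(lo,hi,x0,x1,z):
    g=cv2.cvtColor(t,cv2.COLOR_BGR2GRAY).astype(float);pts=[]
    for x in range(x0,x1):
        d=np.diff(g[:,x-1:x+2].mean(1))[lo:hi];j=int(d.argmin())
        if 0<j<len(d)-1:
            a,b,c=d[j-1:j+2];pts.append((x,lo+j+.5+.5*(a-c)/(a-2*b+c)))
    F=ray("top",pts,z)[:,:2]
    for _ in range(3):
        k=np.polyfit(F[:,1],F[:,0],1);r=abs(F[:,0]-np.polyval(k,F[:,1]));F=F[r<max(2*r.std(),.001)+r.mean()]
    print(k,90-np.rad2deg(np.arctan(k[0])),len(F),"x at y=-.025",np.polyval(k,-.025))
edge(148,164,305,344,.045)
edge(118,134,277,300,.05);edge(118,134,350,375,.05)
```

```text
[0.05764507 0.58013926] 86.7008320453316 39 x at y=-.025 0.5786981382252732
[0.07021409 0.66923731] 85.98362050509174 23 x at y=-.025 0.667481960498003
[0.06006568 0.67023199] 86.5626200263879 25 x at y=-.025 0.6687303457133099
```

The rear edge is at 86.7° and 90.0 mm from the fence face (86.6°), so the block is flush. The hand is clear, so I hand in.

```bash
python3 -c "
from workcell import ticket
print(ticket.job_done())"
```

```text
the job is handed in; nothing more can be done
None
```

The block was turned square while still about 50 mm clear of the fence, then pushed home flush against its face and well between its ends; the hand is clear and the job is handed in at about 29 s.

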